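# Open the combination-locked sample drawer

## Task

Unlock the grey steel box by its dial and pull its drawer open. The dial is read like a clock, with the triangle as 12: turn it clockwise at least two full turns and stop at 2; then anticlockwise, past 2 once, and on to 11 (the second time 11 comes up); then clockwise until it comes up against its stop, which draws the bolt. Go gently by feel there, as the stop is in a different place on every box and must not be forced; then pull the drawer out to its end and let go, never wrenching it while it is locked and leaving the other things on the bench where they are.

Things in the scene. Friction and masses are not known exactly. Their poses are not given: they have to be found in the camera images.
- lockbox: grey steel box, 184x176 mm, flat top 88 mm up, fixed to the bench. Origin: centre of its underside. x points from its front (drawer side, towards the robot) to its back, y to its left, z up. Dial on top, drawer in front.
- dial_axis (a point): the dial's vertical turning axis at the dial's upper face (99 mm above the bench, 10 mm behind the box's centre). Black dial, 96 mm across, over a light fixed ring of 132 mm with twelve bold hour marks, fine ticks between, and a black triangle at the 12.
- twelve_mark (a point): the triangle (12 o'clock) on the fixed ring, 58 mm from the axis towards the box's back. The hours follow clockwise seen from above, 30 degrees each: 3 is on the box's right, 6 towards the drawer.
- knob_center (a point): centre (half-way up) of the dial's upright black finger knob, 15 mm across, from 101 to 134 mm above the bench. It stands on the dial 34 mm from the axis, on the dial's white pointer line, and revolves freely on its own pin, so it can be held and led round the axis without turning the hand. Turning needs about 1 to 3 N at the knob.
- dial (a joint): dial angle, rad, grows clockwise seen from above, counts whole turns; 0 = pointer at the triangle, 1.047 = at 2, -0.524 or 5.760 = at 11. A real wheel lock inside: each number must be right to about 8 degrees. Starts between about 10 and half past 1.
- bolt_stop: the bolt's stop, hidden in the box. After 2 and 11, clockwise turning meets a light extra drag (1 to 3 N more at the knob) as the bolt is drawn for the last 0.4 rad, then the firm stop, somewhere between 3 and 8 o'clock. Only the last 0.05 rad before it frees the drawer. It bends above 20 N, about 13 N at the finger knob. If the drop-in is missed the dial turns on freely.
- pull_center (a point): centre of the round steel drawer knob's head: 26 mm across, 22 mm long, its axis along the box's x, 57 mm above the bench, 38 mm in front of the drawer's front, neck 13 mm thick behind it. Can be pinched from above across the box's y.
- drawer (a joint): drawer travel, m: 0 shut, 0.06 fully out (its end stop), sliding towards the box's front. About 2 N of friction when unlocked; locked it has 2 mm of play.
- drawer_catch: the drawer's catch, hidden inside the box, that the bolt blocks; it bends above 25 N of pull on the locked drawer.
- jar_a: wide glass jar with powder, 69 mm wide, 105 mm tall, right of the box. Origin: centre of its underside. A bystander.
- jar_b: second glass jar with powder, 69 mm wide, 105 mm tall, nearer the bench's front edge. Origin: centre of its underside. A bystander.
- beaker: glass beaker 75 mm wide, 92 mm tall, right of the box. Origin: centre of its underside. A bystander.
- wash: wash bottle with a bent spout, 94x62 mm, 206 mm tall, far right. Origin: centre of its underside. A bystander.
- bottle: small screw-cap bottle, 45 mm wide, 92 mm tall, close by the box's left side. Origin: centre of its underside. A bystander.
- forceps1: steel forceps, 128 mm long, 10 mm high, lying close by the box's right side. Origin: centre of its underside. A bystander.
- tape: roll of tape lying flat, 104 mm wide, 25 mm high, near the bench's front edge. Origin: centre of its underside. A bystander.
- boat: square weighing boat, 87 mm wide, 21 mm high, near the bench's front edge. Origin: centre of its underside. A bystander.

How it is judged (in metres and radians):
At the end, for the whole second after the job is handed in: the drawer stands out to its end: at least 54 of its 60 mm of travel (value of joint drawer above 0.054 m); the robot touches nothing.
It fails at once if the bolt is forced against its stop (contact force between bolt_stop and anything else above 20 N).
It fails at once if the drawer is wrenched while the bolt holds it (contact force between drawer_catch and anything else above 25 N).
It fails at once if a bystander is pushed from its place (distance of any of jar_a, jar_b, beaker, wash, bottle, forceps1, tape, boat from where it was at the start of the episode above 0.02 m).
It also fails if it takes over 72 s, if anything falls off the work surface, if the arm or the gripper's body presses on something with over 40 N, if the wrist force passes 120 N, or if a joint passes its speed limit or range.

## Robot

A 6-joint arm with a two-finger parallel gripper is mounted at the origin on a cart in front of the work surface, level with it; the furniture and walls round the work are solid. World frame = base frame: x ahead of the robot, y to its left, z up, the work surface at z = 0. Lengths are in m, angles in degrees, forces in N, time in s.
With the tool pointing down it reaches from about 0.35 to 0.875 m from the base axis. Payload 4.2 kg.
Tool frame: the origin (TCP) lies on the centre line of the jaws, within the pads' length; the fingertips stand 19 mm ahead of it and the grasp point (between the pads) is the TCP; z points along the fingers, y is the line along which they close (so a half turn about z gives the same grasp; the last joint's range is limited). The gripper opens to 87 mm and grips with 3 to 60 N. Pads are 19 mm wide; open, the fingers measure 117 mm over their backs; the gripper's body (75 mm by 190 mm) begins 51 mm behind the grasp point.
Start: joints at [92.051, 22.042, 0.453, 0, -68.411, -14.817], TCP at [0.138, 0.61, 0.242] pointing down, gripper open.
Joint ranges: [-179.83, 179.83], [-69.29, 118.12], [-61.27, 80.66], [-181.25, 117.63], [-171.15, -9.14], [-177.46, 177.46]. Speed limits (degrees/s): [159.86, 159.86, 180, 180, 180, 180].

## Interface

Orientations are given as a 3x3 rotation matrix whose columns are the frame's x, y, z axes.
In Python, from station import sense, capture, finish_job, search_frame, masks_of gives the robot as it stands.
- The arm moves only by the tool drive_tool, never from a script. Its argument "rows" is a list of rows, each a list of 7 numbers: the opening in per cent of the stroke, from 0 (shut) to 100 (fully open), then the shift along the world's x, y, z in mm, then the turn, a rotation vector about the world's x, y, z in rad. In form: [[fingers, dx, dy, dz, wx, wy, wz], ...]. A call has 1 to 5 rows; each row shifts and turns the commanded pose from where the row before left it; what a row does not reach is not made up. A row lasts 1/12 s, in which the tool goes at most 41.7 mm and 7.16 degrees, less where a joint would pass 70% of its speed; a pose out of reach is approached as far as the arm can. A call is refused whole if a number of a shift passes 41.7 or a number of a turn 0.125, either way. A call with a gripper value outside its range is refused whole. The fingers move at their own pace and stop on an object; the grip force is fixed at half the most. Time passes only in rows, so rows that do not move let the fingers close. It gives the time, the measured TCP pose, the force, the opening and the grip force at its end, in the units of the state.
- sense(): the state, without advancing time (a new reading comes with each control period).
- capture(name): name is "scene" or "top" or "wrist"; returns a dict with "frame" (384x512x3 uint8, red, green, blue), "z_map" (384x512 float32, m along the optical axis (not along the pixel's ray), 0 where there is no reading), "fx", "fy", "cx", "cy" (pixels), "R" (3x3) and "t" (3): a world point X has camera coordinates R X + t; the wrist camera has in their place "T_tool_cam" (4x4, takes a point from camera to tool coordinates, whose origin is the TCP and whose axes are the flange's). Camera axes: x right, y down, z forward; pixel columns grow to the right and rows downward; lengths in m; the calibration is good to about 2 mm. The wrist camera is an equidistant fisheye: a pixel r from the principal point sees the ray r / f radians off the axis. A picture is of the moment at which its call begins: read the wrist's pose just before it.
- finish_job(): hands the job in; it is judged then, once.
Trained networks look in a picture, given as the dict that the camera call returned (one of the last four; its "shot" number tells which), for a name from the list of things; names that differ only in an ending like _2 or _b are one class to them, and where a whole thing is asked for, a point or a joint stands for the part that bears it (a point fixed in the world has none). Each returns a list of dicts, best first, with "p" (0 to 1); they miss things now and then, are a little off and sometimes report something else, mostly with a low value. They report only what shows in the picture. A call takes as long as a camera call.
- search_frame(label, picture): "xy" ([column, row] in pixels, amid what is visible of it).
- masks_of(label, picture): "region" (384x512 bool, what is visible of it) and "xy" ([column, row] in pixels, amid what is visible of it).
The state is a dict: "time_s": time; "joints": joint angles; "joint_velocities": joint speeds; "effort": joint torques, N m; "tcp_pos": TCP position; "ee_rot": TCP orientation; "wrist_force": force on the tool from outside, world axes, zero at the start; "moment": the same for the moment, N m; "gripper_width": opening from 0.0 (shut) to 1.0 (fully open); "gripper_force": force on a finger pad.
Only numpy, scipy, OpenCV 4.12 (cv2) and the standard library are available. Lean on these libraries where they do the work, as an engineer would, in place of code of your own. Each camera call takes 0.05 s, during which the arm holds its last target. There are 200 camera calls.

## Working session

There is one attempt and no reset: what is moved stays moved. The work goes in short steps, Python scripts to look and compute and a tool call to move; the robot and the scene stay as the last step left them, time stands still between calls to the robot, and variables do not carry over. Pictures are saved under pics/ and viewed, at most 10 in all, crops included, and the job is handed in when it is done.

Besides the shell and the picture viewer there is one more tool, called after "Request:" as name(argument=value, ...), one argument or row to a line, values as JSON. drive_tool: Moves the arm, as the interface text tells. Its arguments: {"type":"object","properties":{"rows":{"type":"array"}},"required":["rows"]}

```bash
mkdir -p pics; cat > h.py <<'E'
import numpy as np, cv2
from station import sense, capture, finish_job, search_frame, masks_of
def world(p,u,v,z=None):
    d=p['z_map'][int(round(v)),int(round(u))] if z is None else z
    c=np.array([(u-p['cx'])/p['fx']*d,(v-p['cy'])/p['fy']*d,d]); return p['R'].T@(c-p['t'])
def atz(p,u,v,h):
    r=p['R'].T@np.array([(u-p['cx'])/p['fx'],(v-p['cy'])/p['fy'],1]); o=-p['R'].T@p['t']
    return o+r*(h-o[2])/r[2]
def save(p,n): cv2.imwrite('pics/'+n+'.png',p['frame'][:,:,::-1])
E
python3 - <<'E'
from h import *
np.set_printoptions(precision=4,suppress=True)
s=sense(); print(s)
for n in ('top','scene'):
    p=capture(n); save(p,n+'0')
    print(n,p['fx'],p['cx'],p['cy'],p['R'].tolist(),p['t'])
    for l in ('lockbox','dial_axis','twelve_mark','knob_center','pull_center','bottle','forceps1','jar_a','beaker','wash','tape','boat'):
        try:
            for r in search_frame(l,p)[:2]:
                print(l,round(r['p'],2),np.round(r['xy'],1),world(p,*r['xy']))
        except Exception as e: print(l,e)
a=cv2.imread('pics/top0.png')
E
```

```text
{'time_s': 0.0, 'joints': array([ 92.0517,  22.0915,   0.3786,  -0.0284, -68.413 , -14.8171]), 'joint_velocities': array([ 0.0929, -0.0519, -0.0543,  0.081 , -0.0006,  0.0824]), 'effort': array([  0.0003, -39.0661,  18.7398,   4.2198,   0.0109,  -0.0002]), 'tcp_pos': array([0.138 , 0.609 , 0.2404]), 'ee_rot': array([[ 0.9752, -0.2211, -0.0004],
       [-0.2211, -0.9752, -0.0022],
       [ 0.0001,  0.0022, -1.    ]]), 'wrist_force': array([-0.1282, -0.0937, -0.3973]), 'moment': array([-0.0029,  0.0116, -0.0161]), 'gripper_force': 0.0, 'gripper_width': 0.9985780750155238}
top 429.7016251978484 259.1400100772719 190.56799789083982 [[-0.02569447920646034, -0.9996678479109894, 0.0019968954203262402], [-0.9959341280420683, 0.025425878593002438, -0.08642185660386442], [0.08634237858313716, -0.004209340896725551, -0.9962566311497361]] [-0.083   0.557   1.2136]
lockbox 0.62 [227.1 155.6] [ 0.6455 -0.0123  0.102 ]
dial_axis 0.65 [224.7 155.5] [ 0.6463 -0.0056  0.0998]
twelve_mark 0.55 [225.9 155.6] [ 0.6464 -0.0087  0.0973]
pull_center 0.82 [225.5 186.9] [ 0.5632 -0.004   0.0708]
pull_center 0
[... 1058 characters left out ...]
[198.8 190.1] [ 0.6551 -0.0054  0.1014]
knob_center 0.54 [246.7 331.2] [ 0.3417  0.1976 -0.0004]
pull_center 0.66 [227.6 220.8] [ 0.5604 -0.0075  0.0385]
pull_center 0.2 [200.1 204.5] [0.6209 0.028  0.092 ]
bottle 0.97 [162.2 228.7] [0.6616 0.131  0.0626]
bottle 0.65 [200.5 204.1] [0.6205 0.0268 0.0928]
jar_a 0.94 [270.8 150.8] [ 0.6384 -0.328   0.0567]
jar_a 0.76 [321.5 170.9] [ 0.4436 -0.3086  0.0728]
beaker 0.8 [247.8 135.4] [ 0.7278 -0.3219  0.0865]
wash 0.7 [277.7 120. ] [ 0.6694 -0.4115  0.122 ]
wash 0.61 [320.8 217.5] [ 0.3769 -0.1961  0.0072]
tape 0.87 [252.8 308.9] [0.3621 0.1477 0.0018]
boat 0.58 [320.8 219.7] [ 0.3708 -0.1837  0.012 ]
boat 0.23 [248.5 304.7] [0.3732 0.1488 0.0096]
```

View pics/top0.png

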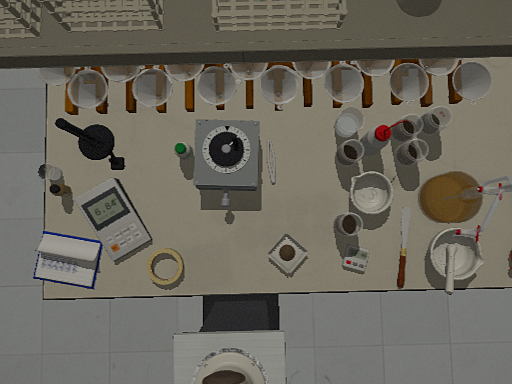

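View pics/scene0.png

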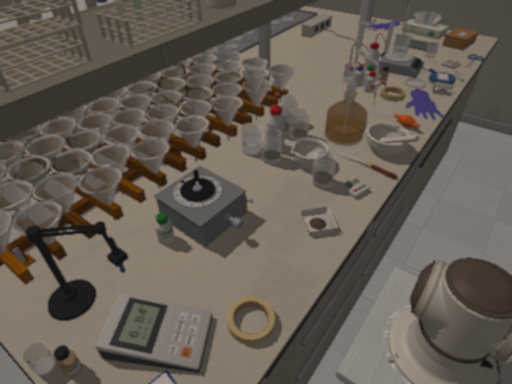

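The top view shows the box with its dial at about (226,149), the triangle at the top and the drawer knob at (225,199). The bottle stands to the left at (183,150), and the forceps lie to the right at (271,160). In the scene view the dial is at (198,187) and the drawer knob at (237,221). I'll move over the box for a near look.

Request:
drive_tool(
  rows=[
    [100, 23.3, -33.5, 4, 0, 0, 0.0124],
    [100, 23.3, -33.5, 4, 0, 0, 0.0124],
    [100, 23.3, -33.5, 4, 0, 0, 0.0124],
    [100, 23.3, -33.5, 4, 0, 0, 0.0124],
    [100, 23.3, -33.5, 4, 0, 0, 0.0124],
  ],
)

```text
time_s: 1.72
tcp_pos: [0.2553, 0.4404, 0.2618]
ee_rot: [[0.987, -0.159, 0.0], [-0.159, -0.987, 0.0], [0.0, -0.0, -1.0]]
wrist_force: [0.8, -0.3, 0.3]
gripper_width: 0.997
gripper_force: 0.0
```

Request:
drive_tool(
  rows=[
    [100, 23.3, -33.5, 4, 0, 0, 0.0124],
    [100, 23.3, -33.5, 4, 0, 0, 0.0124],
    [100, 23.3, -33.5, 4, 0, 0, 0.0124],
    [100, 23.3, -33.5, 4, 0, 0, 0.0124],
    [100, 23.3, -33.5, 4, 0, 0, 0.0124],
  ],
)

```text
time_s: 2.13
tcp_pos: [0.3717, 0.2727, 0.2822]
ee_rot: [[0.995, -0.097, 0.001], [-0.097, -0.995, 0.001], [0.001, -0.001, -1.0]]
wrist_force: [0.4, 0.5, 0.2]
gripper_width: 0.998
gripper_force: 0.0
```

Request:
drive_tool(
  rows=[
    [100, 23.3, -33.5, 4, 0, 0, 0.0124],
    [100, 23.3, -33.5, 4, 0, 0, 0.0124],
    [100, 23.3, -33.5, 4, 0, 0, 0.0124],
    [100, 23.3, -33.5, 4, 0, 0, 0.0124],
    [100, 23.3, -33.5, 4, 0, 0, 0.0124],
  ],
)

```text
time_s: 2.55
tcp_pos: [0.4883, 0.1051, 0.3022]
ee_rot: [[0.999, -0.036, 0.001], [-0.036, -0.999, 0.001], [0.001, -0.001, -1.0]]
wrist_force: [0.7, 1.4, 0.6]
gripper_width: 1.001
gripper_force: 0.0
```

Request:
drive_tool(
  rows=[
    [100, 23.3, -33.5, 4, 0, 0, 0.0124],
    [100, 23.3, -33.5, 4, 0, 0, 0.0124],
    [100, 23.3, -33.5, 4, 0, 0, 0.0124],
    [100, 0, 0, 0, 0, 0, 0],
    [100, 0, 0, 0, 0, 0, 0],
  ],
)

```text
time_s: 2.97
tcp_pos: [0.5582, 0.0047, 0.313]
ee_rot: [[1.0, -0.004, -0.001], [-0.004, -1.0, -0.0], [-0.001, 0.0, -1.0]]
wrist_force: [-0.2, 0.9, -0.6]
gripper_width: 0.999
gripper_force: 0.0
```

```bash
cat >> h.py <<'E'
def wpt(p,s,u,v,h):
    "wrist fisheye pixel -> world point at height h"
    T=p['T_tool_cam']; a=np.array([(u-p['cx'])/p['fx'],(v-p['cy'])/p['fy']]); th=np.hypot(*a)
    r=np.array([*(a/max(th,1e-9)*np.sin(th)),np.cos(th)])
    R=s['ee_rot']; r=R@T[:3,:3]@r; o=s['tcp_pos']+R@T[:3,3]
    return o+r*(h-o[2])/r[2]
E
python3 - <<'E'
from h import *
np.set_printoptions(precision=4,suppress=True)
s=sense(); p=capture('wrist'); save(p,'w0'); print(p['T_tool_cam'],p['fx'],p['cx'],p['cy'])
np.savez('w0.npz',**{k:v for k,v in p.items()},pos=s['tcp_pos'],rot=s['ee_rot'])
for l,h in (('dial_axis',.099),('twelve_mark',.09),('knob_center',.12),('pull_center',.057),('bottle',.05),('forceps1',.01)):
    for r in search_frame(l,p)[:2]: print(l,round(r['p'],2),np.round(r['xy'],1),wpt(p,s,*r['xy'],h))
cv2.imwrite('pics/w0b.png',cv2.resize(p['frame'][:,:,::-1],(768,576),interpolation=cv2.INTER_CUBIC))
E
```

```text
[[-0.0008 -0.967  -0.2548  0.0701]
 [ 1.     -0.0011  0.0009  0.0005]
 [-0.0011 -0.2548  0.967  -0.142 ]
 [ 0.      0.      0.      1.    ]] 297.3186396354542 259.1227485681904 191.75109385801719
dial_axis 0.69 [266.3  96.5] [ 0.6504 -0.0051  0.099 ]
dial_axis 0.69 [447.3 211.3] [ 0.5032 -0.2724  0.099 ]
twelve_mark 0.66 [268.4  97.9] [ 0.6492 -0.0079  0.09  ]
knob_center 0.53 [295.2  61.2] [ 0.6901 -0.037   0.12  ]
pull_center 0.62 [264.7 184.4] [ 0.5336 -0.0038  0.057 ]
bottle 0.25 [271.   87.4] [ 0.6659 -0.0127  0.05  ]
forceps1 0.91 [346.5 116.8] [ 0.6282 -0.1298  0.01  ]
```

View pics/w0b.png

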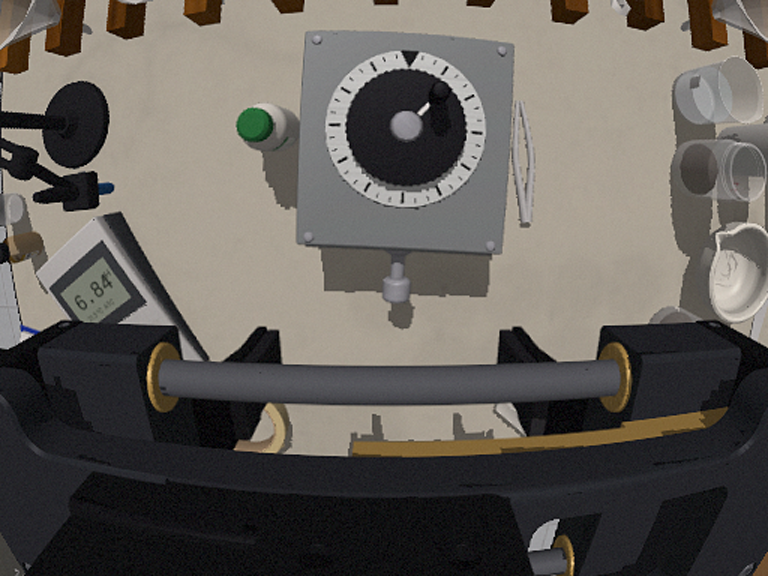

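The wrist view shows the dial's hub at (406,125), the triangle at (411,58), the finger knob's top at (440,91) — roughly 1 o'clock — and the drawer knob head at (397,290). The bottle and forceps stay clear of the dial.

```bash
python3 - <<'E'
from h import *
np.set_printoptions(precision=4,suppress=True)
d=np.load('w0.npz'); p={k:d[k] for k in d}; s=dict(tcp_pos=d['pos'],ee_rot=d['rot'])
f=lambda u,v,h: wpt(p,s,u/1.5,v/1.5,h)
print('hub',f(406,125,.103),'tri',f(411,58,.09),'knobtop',f(440,91,.134),'pull',f(397,290,.070))
print('box corners', [f(u,v,.088)[:2] for u,v in ((304,31),(515,43),(502,254),(297,246))])
# rectified maps
def rect(h):
    X,Y=np.meshgrid(.75-np.arange(400)*5e-4,.1-np.arange(400)*5e-4,indexing='ij')
    T=p['T_tool_cam'];R=s['ee_rot']; o=s['tcp_pos']+R@T[:3,3]
    c=(np.stack([X,Y,np.full_like(X,h)],-1)-o)@(R@T[:3,:3])
    r=np.hypot(c[...,0],c[...,1]); th=np.arctan2(r,c[...,2]); k=th/r*p['fx']
    return cv2.remap(p['frame'],(p['cx']+c[...,0]*k).astype('f4'),(p['cy']+c[...,1]*k).astype('f4'),cv2.INTER_CUBIC)
def fit(m,n):
    cs,_=cv2.findContours(m.astype('u1'),cv2.RETR_EXTERNAL,cv2.CHAIN_APPROX_NONE)
    c=max(cs,key=cv2.contourArea); e=cv2.fitEllipse(c); print(n,.75-e[0][1]*5e-4,.1-e[0][0]*5e-4,np.array(e[1])*.5,'mm')
g=rect(.099).mean(-1); fit(cv2.morphologyEx((g<60).astype('u1'),cv2.MORPH_OPEN,np.ones((9,9))),'dial')
g2=rect(.090); fit(cv2.morphologyEx(((g2.mean(-1)>175)).astype('u1'),cv2.MORPH_CLOSE,np.ones((25,25))),'ring')
t=capture('top'); print('pull top',atz(t,225.5,198,.07), 'hub top',atz(t,226.5,148.5,.103))
for n in ('pull_center','knob_center'):
  for r in masks_of(n,t)[:2]:
    q=np.argwhere(r['region']); print(n,r['p'],r['xy'],q.min(0),q.max(0))
  w=capture('wrist')
  for r in masks_of(n,w)[:2]:
    q=np.argwhere(r['region']); print('w',n,r['p'],r['xy'],q.min(0),q.max(0))
E
```

```text
hub [ 0.6659 -0.0102  0.103 ] tri [ 0.7241 -0.0151  0.09  ] knobtop [ 0.688  -0.0333  0.134 ] pull [ 0.5244 -0.0036  0.07  ]
box corners [array([0.7517, 0.073 ]), array([ 0.7431, -0.1031]), array([ 0.5606, -0.0931]), array([0.5681, 0.0811])]
dial 0.6652127990722656 -0.010222190856933586 [94.1032 94.2054] mm
ring 0.6657604598999023 -0.010160865783691408 [128.4685 129.3601] mm
pull top [ 0.5324 -0.0034  0.07  ] hub top [ 0.6649 -0.0111  0.103 ]
pull_center 0.52 [286.4, 252.8] [234 269] [272 306]
w pull_center 0.93 [268.4, 187.4] [163 206] [201 327]
knob_center 0.46 [271.3, 162.2] [140 267] [182 275]
w knob_center 0.73 [297.4, 61.5] [ 55 289] [ 67 302]
```

```bash
python3 - <<'E'
from h import *
np.set_printoptions(precision=3,suppress=True)
for n in ('top','scene'):
    p=capture(n); v,u=np.mgrid[0:384,0:512]; z=p['z_map']
    c=np.stack([(u-p['cx'])/p['fx']*z,(v-p['cy'])/p['fy']*z,z],-1); W=(c-p['t'])@p['R']; ok=z>0
    for x0 in np.arange(.74,.96,.03):
        m=ok&(W[...,0]>x0)&(W[...,0]<x0+.03)&(abs(W[...,1])<.2)&(W[...,2]<.9)
        print(n,round(x0,2),np.percentile(W[m][:,2],[50,99,100]) if m.any() else None)
E
```

```text
top 0.74 [0.002 0.182 0.186]
top 0.77 [0.391 0.445 0.447]
top 0.8 [0.44  0.445 0.447]
top 0.83 [0.441 0.524 0.56 ]
top 0.86 [0.441 0.502 0.522]
top 0.89 [0.13  0.446 0.448]
top 0.92 None
top 0.95 None
scene 0.74 [0.003 0.182 0.183]
scene 0.77 [0.399 0.444 0.445]
scene 0.8 [0.103 0.445 0.446]
scene 0.83 [0.172 0.559 0.565]
scene 0.86 [0.443 0.559 0.561]
scene 0.89 [0.17  0.559 0.56 ]
scene 0.92 [0.443 0.559 0.56 ]
scene 0.95 [0.166 0.443 0.444]
```

Request:
drive_tool(
  rows=[
    [50, 32.7, -9.7, -5, 0, 0, 0],
    [50, 32.7, -9.7, -5, 0, 0, 0],
    [50, 32.7, -9.7, -5, 0, 0, 0],
    [50, 32.7, -9.7, -15, 0, 0, 0],
    [50, 0, 0, 0, 0, 0, 0],
  ],
)

```text
time_s: 4.18
tcp_pos: [0.6913, -0.0337, 0.2753]
ee_rot: [[1.0, -0.002, -0.009], [-0.002, -1.0, -0.001], [-0.009, 0.001, -1.0]]
wrist_force: [-0.9, -0.0, -2.9]
gripper_width: 0.71
gripper_force: 0.0
```

```bash
python3 - <<'E'
from h import *
np.set_printoptions(precision=4,suppress=True)
s=sense(); print(s)
p=capture('top'); cv2.imwrite('pics/t1.png',cv2.resize(p['frame'][60:260,130:330,::-1],(600,600),interpolation=cv2.INTER_CUBIC))
E
```

```text
{'time_s': 4.1833, 'joints': array([ 10.5394,  28.0371,  14.8323,  -0.0546, -77.3226,  79.3323]), 'joint_velocities': array([ 1.7706, -4.9629, -6.0776, -1.7877, -3.0205, -1.4353]), 'effort': array([ -0.8862, -54.0252,  24.6323,   5.6631,   0.2477,   0.1189]), 'tcp_pos': array([ 0.6913, -0.0337,  0.2753]), 'ee_rot': array([[ 1.    , -0.0024, -0.0092],
       [-0.0025, -1.    , -0.0008],
       [-0.0092,  0.0008, -1.    ]]), 'wrist_force': array([-0.8944, -0.0016, -2.8842]), 'moment': array([ 0.0603,  0.132 , -0.0087]), 'gripper_force': 0.0, 'gripper_width': 0.7101284046392814}
```

View pics/t1.png

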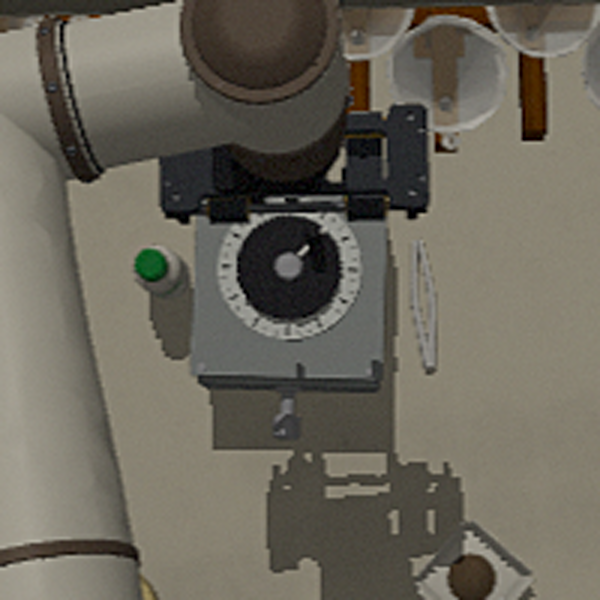

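The view shows the gripper over the dial, with the wrist cap at (260,30) just short of the shelf's edge. The knob at (318,235) is clear of the fingers. I'll let the arm settle before going down.

Request:
drive_tool(
  rows=[
    [50, 0, 0, 0, 0, 0, 0],
    [50, 0, 0, 0, 0, 0, 0],
  ],
)

```text
time_s: 4.4
tcp_pos: [0.6879, -0.0323, 0.2846]
ee_rot: [[1.0, 0.001, 0.001], [0.001, -1.0, -0.0], [0.001, 0.0, -1.0]]
wrist_force: [-0.1, -0.3, -0.2]
gripper_width: 0.539
gripper_force: 0.0
```

Request:
drive_tool(
  rows=[
    [50, 0.5, -0.5, -36, 0, 0, 0],
    [50, 0.5, -0.5, -36, 0, 0, 0],
    [50, 0, 0, -30, 0, 0, 0],
    [50, 0, 0, -12, 0, 0, 0],
    [50, 0, 0, 0, 0, 0, 0],
  ],
)

```text
time_s: 4.82
tcp_pos: [0.6871, -0.033, 0.1679]
ee_rot: [[1.0, 0.001, -0.005], [0.001, -1.0, -0.0], [-0.005, 0.0, -1.0]]
wrist_force: [-0.1, -0.0, -0.3]
gripper_width: 0.5
gripper_force: 0.0
```

```bash
python3 - <<'E'
from h import *
np.set_printoptions(precision=4,suppress=True)
s=sense(); p=capture('wrist'); print(s['tcp_pos'],s['wrist_force'],s['gripper_width'])
cv2.imwrite('pics/w1.png',cv2.resize(p['frame'][100:300,130:390,::-1],(780,600),interpolation=cv2.INTER_CUBIC))
E
```

```text
[ 0.6871 -0.033   0.1679] [-0.0578 -0.0194 -0.3025] 0.49951434020253976
```

View pics/w1.png

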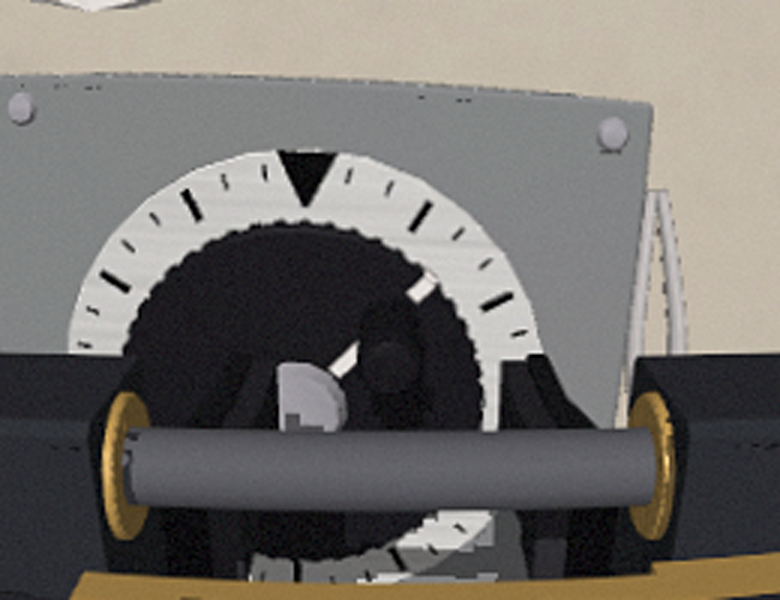

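The near view shows the knob at (388,365), midway between the fingers, and the pointer line between the 1 and 2 marks at about 43°. I'll go down and close.

Request:
drive_tool(
  rows=[
    [50, 1, -0.5, -20, 0, 0, 0],
    [50, 0, 0, -15, 0, 0, 0],
    [50, 0, 0, -5, 0, 0, 0],
    [50, 0, 0, 0, 0, 0, 0],
    [50, 0, 0, 0, 0, 0, 0],
  ],
)

```text
time_s: 5.28
tcp_pos: [0.6915, -0.0337, 0.1321]
ee_rot: [[1.0, 0.001, 0.004], [0.001, -1.0, -0.0], [0.004, 0.0, -1.0]]
wrist_force: [0.9, -0.8, 0.6]
gripper_width: 0.5
gripper_force: 0.0
```

Request:
drive_tool(
  rows=[
    [25, 0, 0, 0, 0, 0, 0],
    [12, 0, 0, 0, 0, 0, 0],
    [12, 0, 0, 0, 0, 0, 0],
    [12, 0, 0, 0, 0, 0, 0],
    [12, 0, 0, 0, 0, 0, 0],
  ],
)

```text
time_s: 5.7
tcp_pos: [0.6904, -0.0338, 0.1299]
ee_rot: [[1.0, 0.0, 0.0], [0.0, -1.0, 0.0], [0.0, -0.0, -1.0]]
wrist_force: [-0.9, 0.2, 0.1]
gripper_width: 0.207
gripper_force: 0.0
```

Request:
drive_tool(
  rows=[
    [12, 0, 0, 0, 0, 0, 0],
    [12, 0, 0, 0, 0, 0, 0],
  ],
)

```text
time_s: 5.87
tcp_pos: [0.6903, -0.0337, 0.1298]
ee_rot: [[1.0, 0.0, 0.0], [0.0, -1.0, 0.0], [0.0, -0.0, -1.0]]
wrist_force: [-0.4, 0.0, 1.9]
gripper_width: 0.16
gripper_force: 30.0
```

Request:
drive_tool(
  rows=[
    [12, -4.1, -3.5, 0, 0, 0, 0],
    [12, -3.6, -2.6, 0, 0, 0, 0],
    [12, -8.2, -3.4, 0, 0, 0, 0],
    [12, -8.8, -1.16, 0, 0, 0, 0],
    [12, 0, 0, 0, 0, 0, 0],
  ],
)

```text
time_s: 6.28
tcp_pos: [0.6639, -0.0435, 0.1297]
ee_rot: [[1.0, -0.0, 0.0], [-0.0, -1.0, 0.002], [0.0, -0.002, -1.0]]
wrist_force: [-0.7, 5.4, 1.6]
gripper_width: 0.162
gripper_force: 30.0
```

Request:
drive_tool(
  rows=[
    [12, 0, 0, 0, 0, 0, 0],
    [12, 0, 0, 0, 0, 0, 0],
  ],
)

```text
time_s: 6.45
tcp_pos: [0.6646, -0.0435, 0.1297]
ee_rot: [[1.0, 0.0, -0.0], [0.0, -1.0, 0.002], [-0.0, -0.002, -1.0]]
wrist_force: [-0.5, 4.7, 2.1]
gripper_width: 0.163
gripper_force: 30.0
```

Request:
drive_tool(
  rows=[
    [12, -8.8, 2.0, 0, 0, 0, 0],
    [12, -8.2, 3.4, 0, 0, 0, 0],
    [12, -7.04, 5.4, 0, 0, 0, 0],
    [12, -5.4, 7.04, 0, 0, 0, 0],
    [12, -3.4, 8.2, 0, 0, 0, 0],
  ],
)

```text
time_s: 6.87
tcp_pos: [0.6334, -0.0184, 0.1298]
ee_rot: [[1.0, 0.0, 0.005], [0.0, -1.0, 0.0], [0.005, -0.0, -1.0]]
wrist_force: [7.4, -0.1, -3.6]
gripper_width: 0.162
gripper_force: 30.0
```

Request:
drive_tool(
  rows=[
    [12, -1.16, 8.8, 0, 0, 0, 0],
    [12, 1.16, 8.8, 0, 0, 0, 0],
    [12, 3.4, 8.2, 0, 0, 0, 0],
    [12, 5.4, 7.04, 0, 0, 0, 0],
    [12, 7.04, 5.4, 0, 0, 0, 0],
  ],
)

```text
time_s: 7.28
tcp_pos: [0.6466, 0.0184, 0.1297]
ee_rot: [[1.0, 0.0, -0.004], [0.0, -1.0, -0.003], [-0.004, 0.003, -1.0]]
wrist_force: [-0.8, -4.2, 2.0]
gripper_width: 0.167
gripper_force: 30.0
```

Request:
drive_tool(
  rows=[
    [12, 8.2, 3.4, 0, 0, 0, 0],
    [12, 8.8, 1.16, 0, 0, 0, 0],
    [12, 8.8, -1.16, 0, 0, 0, 0],
    [12, 8.2, -3.4, 0, 0, 0, 0],
    [12, 7.04, -5.4, 0, 0, 0, 0],
  ],
)

```text
time_s: 7.7
tcp_pos: [0.6907, 0.0146, 0.1297]
ee_rot: [[1.0, 0.001, 0.001], [0.001, -1.0, 0.0], [0.001, -0.0, -1.0]]
wrist_force: [-2.5, 0.7, 3.5]
gripper_width: 0.161
gripper_force: 30.0
```

Request:
drive_tool(
  rows=[
    [12, 5.4, -7.04, 0, 0, 0, 0],
    [12, 3.4, -8.2, 0, 0, 0, 0],
    [12, 1.16, -8.8, 0, 0, 0, 0],
    [12, -1.16, -8.8, 0, 0, 0, 0],
    [12, -3.4, -8.2, 0, 0, 0, 0],
  ],
)

```text
time_s: 8.12
tcp_pos: [0.6957, -0.0271, 0.1297]
ee_rot: [[1.0, 0.0, 0.002], [0.0, -1.0, 0.001], [0.002, -0.001, -1.0]]
wrist_force: [-1.4, 6.3, 3.9]
gripper_width: 0.159
gripper_force: 30.0
```

Request:
drive_tool(
  rows=[
    [12, 0, 0, 0, 0, 0, 0],
    [12, 0, 0, 0, 0, 0, 0],
  ],
)

```text
time_s: 8.28
tcp_pos: [0.6948, -0.0281, 0.1297]
ee_rot: [[1.0, -0.001, 0.0], [-0.001, -1.0, -0.001], [0.0, 0.001, -1.0]]
wrist_force: [1.1, -1.2, 1.8]
gripper_width: 0.16
gripper_force: 30.0
```

Request:
drive_tool(
  rows=[
    [12, -4.7, -7.04, 0, 0, 0, 0],
    [12, -7.04, -5.4, 0, 0, 0, 0],
    [12, -8.2, -3.4, 0, 0, 0, 0],
    [12, -8.8, -1.16, 0, 0, 0, 0],
    [12, -8.8, 1.16, 0, 0, 0, 0],
  ],
)

```text
time_s: 8.7
tcp_pos: [0.6577, -0.0425, 0.1297]
ee_rot: [[1.0, 0.0, 0.003], [0.0, -1.0, 0.001], [0.003, -0.001, -1.0]]
wrist_force: [5.7, 4.8, 0.7]
gripper_width: 0.154
gripper_force: 30.0
```

Request:
drive_tool(
  rows=[
    [12, -8.2, 3.4, 0, 0, 0, 0],
    [12, -7.04, 5.4, 0, 0, 0, 0],
    [12, -5.4, 7.04, 0, 0, 0, 0],
    [12, -3.4, 8.2, 0, 0, 0, 0],
    [12, -1.16, 8.8, 0, 0, 0, 0],
  ],
)

```text
time_s: 9.12
tcp_pos: [0.6323, -0.0109, 0.1297]
ee_rot: [[1.0, 0.0, 0.002], [0.001, -1.0, -0.002], [0.002, 0.002, -1.0]]
wrist_force: [6.2, -3.9, -1.3]
gripper_width: 0.166
gripper_force: 30.0
```

Request:
drive_tool(
  rows=[
    [12, 1.16, 8.8, 0, 0, 0, 0],
    [12, 3.4, 8.2, 0, 0, 0, 0],
    [12, 5.4, 7.04, 0, 0, 0, 0],
    [12, 7.04, 5.4, 0, 0, 0, 0],
    [12, 8.2, 3.4, 0, 0, 0, 0],
  ],
)

```text
time_s: 9.53
tcp_pos: [0.6549, 0.0226, 0.1296]
ee_rot: [[1.0, 0.0, -0.006], [0.0, -1.0, -0.002], [-0.006, 0.002, -1.0]]
wrist_force: [-4.1, -0.8, 5.6]
gripper_width: 0.164
gripper_force: 30.0
```

Request:
drive_tool(
  rows=[
    [12, 8.8, 1.16, 0, 0, 0, 0],
    [12, 8.8, -1.16, 0, 0, 0, 0],
    [12, 8.2, -3.4, 0, 0, 0, 0],
    [12, 7.04, -5.4, 0, 0, 0, 0],
    [12, 5.4, -7.04, 0, 0, 0, 0],
  ],
)

```text
time_s: 9.95
tcp_pos: [0.6955, 0.0085, 0.1297]
ee_rot: [[1.0, 0.001, -0.001], [0.001, -1.0, 0.001], [-0.001, -0.001, -1.0]]
wrist_force: [-2.0, 4.1, 4.3]
gripper_width: 0.162
gripper_force: 30.0
```

Request:
drive_tool(
  rows=[
    [12, 3.4, -8.2, 0, 0, 0, 0],
    [12, 1.16, -8.8, 0, 0, 0, 0],
    [12, -1.16, -8.8, 0, 0, 0, 0],
    [12, -3.4, -8.2, 0, 0, 0, 0],
    [12, -3.4, -4.85, 0, 0, 0, 0],
  ],
)

```text
time_s: 10.37
tcp_pos: [0.6919, -0.0324, 0.1296]
ee_rot: [[1.0, -0.001, -0.0], [-0.001, -1.0, 0.001], [-0.0, -0.001, -1.0]]
wrist_force: [-1.3, 6.5, 3.9]
gripper_width: 0.16
gripper_force: 30.0
```

Request:
drive_tool(
  rows=[
    [12, -4.2, -4.2, 0, 0, 0, 0],
    [12, -2.35, -1.8, 0, 0, 0, 0],
    [12, 0, 0, 0, 0, 0, 0],
    [12, 0, 0, 0, 0, 0, 0],
  ],
)

```text
time_s: 10.7
tcp_pos: [0.685, -0.0381, 0.1296]
ee_rot: [[1.0, -0.0, -0.001], [-0.0, -1.0, -0.0], [-0.001, 0.0, -1.0]]
wrist_force: [-2.1, 2.7, 5.2]
gripper_width: 0.163
gripper_force: 30.0
```

Request:
drive_tool(
  rows=[
    [12, -1.5, -0.9, 0, 0, 0, 0],
    [12, -1.2, -0.6, 0, 0, 0, 0],
    [12, 0, 0, 0, 0, 0, 0],
    [12, 0, 0, 0, 0, 0, 0],
    [12, 0, 0, 0, 0, 0, 0],
  ],
)

```text
time_s: 11.12
tcp_pos: [0.6835, -0.039, 0.1297]
ee_rot: [[1.0, 0.001, 0.001], [0.001, -1.0, -0.0], [0.001, 0.0, -1.0]]
wrist_force: [0.5, 2.9, 4.2]
gripper_width: 0.162
gripper_force: 30.0
```

```bash
python3 - <<'E'
from h import *
np.set_printoptions(precision=4,suppress=True)
P=np.array([(.6646,-.0435),(.6334,-.0184),(.6466,.0184),(.6907,.0146),(.6957,-.0271),(.6948,-.0281),(.6577,-.0425),(.6323,-.0109),(.6549,.0226),(.6955,.0085),(.6919,-.0324),(.685,-.0381)])
s=sense(); P=np.vstack([P,s['tcp_pos'][:2]])
x=np.linalg.lstsq(np.c_[2*P,np.ones(len(P))],(P**2).sum(1),rcond=None)[0]; print('axis',x[:2],'r',np.sqrt(x[2]+x[:2]@x[:2]))
d=s['tcp_pos'][:2]-x[:2]; print('alpha',np.degrees(np.arctan2(-d[1],d[0])),s['tcp_pos'],s['wrist_force'])
p=capture('wrist'); cv2.imwrite('pics/w2.png',cv2.resize(p['frame'][100:300,130:390,::-1],(780,600),interpolation=cv2.INTER_CUBIC))
E
```

```text
axis [ 0.6664 -0.0095] r 0.03414878676277535
alpha 60.021010118026155 [ 0.6835 -0.039   0.1297] [0.5415 2.9208 4.2148]
```

View pics/w2.png

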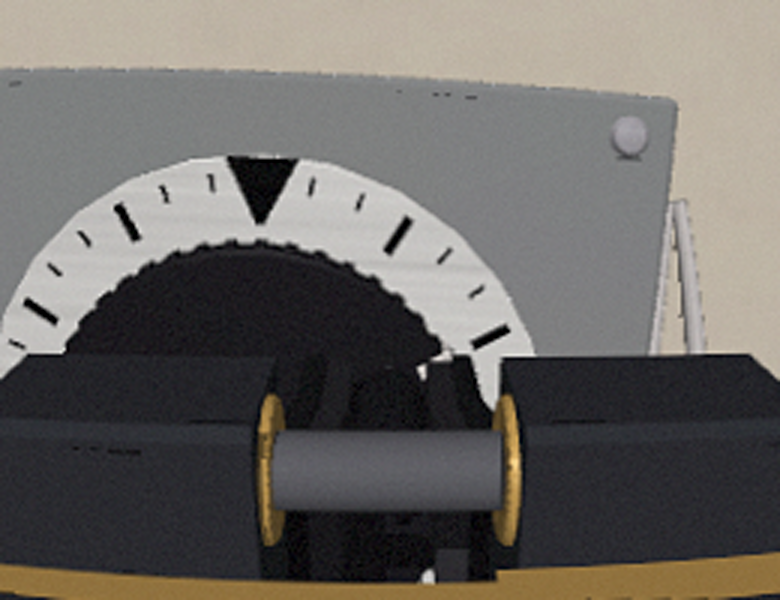

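The wrist view shows the pointer's tip at (440,360), a touch short of the 2 mark at (490,337). That agrees with the computed angle, which is about 2.5° short. I'll nudge it on and then turn anticlockwise.

Request:
drive_tool(
  rows=[
    [12, -1.6, -0.8, 0, 0, 0, 0],
    [12, 0, 0, 0, 0, 0, 0],
    [12, 0, 0, 0, 0, 0, 0],
    [12, 0, 0, 0, 0, 0, 0],
  ],
)

```text
time_s: 11.5
tcp_pos: [0.6816, -0.04, 0.1297]
ee_rot: [[1.0, 0.0, 0.0], [0.0, -1.0, -0.0], [0.0, 0.0, -1.0]]
wrist_force: [1.3, 3.4, 4.4]
gripper_width: 0.16
gripper_force: 30.0
```

Request:
drive_tool(
  rows=[
    [12, 2.1, 1.76, 0, 0, 0, 0],
    [12, 7.04, 5.4, 0, 0, 0, 0],
    [12, 5.4, 7.04, 0, 0, 0, 0],
    [12, 3.4, 8.2, 0, 0, 0, 0],
    [12, 1.16, 8.8, 0, 0, 0, 0],
  ],
)

```text
time_s: 11.92
tcp_pos: [0.7007, -0.0087, 0.1296]
ee_rot: [[1.0, -0.0, -0.002], [-0.0, -1.0, -0.001], [-0.002, 0.001, -1.0]]
wrist_force: [-2.1, -1.7, 7.8]
gripper_width: 0.166
gripper_force: 30.0
```

Request:
drive_tool(
  rows=[
    [12, -1.16, 8.8, 0, 0, 0, 0],
    [12, -3.4, 8.2, 0, 0, 0, 0],
    [12, -5.4, 7.04, 0, 0, 0, 0],
    [12, -7.04, 5.4, 0, 0, 0, 0],
    [12, -8.2, 3.4, 0, 0, 0, 0],
  ],
)

```text
time_s: 12.33
tcp_pos: [0.6752, 0.0238, 0.1296]
ee_rot: [[1.0, 0.001, -0.002], [0.001, -1.0, -0.003], [-0.002, 0.003, -1.0]]
wrist_force: [0.5, -4.8, 4.7]
gripper_width: 0.164
gripper_force: 30.0
```

Request:
drive_tool(
  rows=[
    [12, -8.8, 1.16, 0, 0, 0, 0],
    [12, -8.8, -1.16, 0, 0, 0, 0],
    [12, -8.2, -3.4, 0, 0, 0, 0],
    [12, -7.04, -5.4, 0, 0, 0, 0],
    [12, -5.4, -7.04, 0, 0, 0, 0],
  ],
)

```text
time_s: 12.75
tcp_pos: [0.6374, 0.0086, 0.1297]
ee_rot: [[1.0, 0.001, 0.002], [0.001, -1.0, 0.001], [0.002, -0.001, -1.0]]
wrist_force: [4.5, -1.8, 1.6]
gripper_width: 0.162
gripper_force: 30.0
```

Request:
drive_tool(
  rows=[
    [12, -3.4, -8.2, 0, 0, 0, 0],
    [12, -1.16, -8.8, 0, 0, 0, 0],
    [12, 1.16, -8.8, 0, 0, 0, 0],
    [12, 3.4, -8.2, 0, 0, 0, 0],
    [12, 5.4, -7.04, 0, 0, 0, 0],
  ],
)

```text
time_s: 13.17
tcp_pos: [0.6422, -0.0333, 0.1296]
ee_rot: [[1.0, -0.0, -0.001], [-0.0, -1.0, 0.0], [-0.001, -0.0, -1.0]]
wrist_force: [1.3, 2.7, 5.1]
gripper_width: 0.163
gripper_force: 30.0
```

Request:
drive_tool(
  rows=[
    [12, 7.04, -5.4, 0, 0, 0, 0],
    [12, 8.2, -3.4, 0, 0, 0, 0],
    [12, 8.8, -1.16, 0, 0, 0, 0],
    [12, 8.8, 1.16, 0, 0, 0, 0],
    [12, 8.2, 3.4, 0, 0, 0, 0],
  ],
)

```text
time_s: 13.58
tcp_pos: [0.6825, -0.0395, 0.1296]
ee_rot: [[1.0, -0.001, -0.005], [-0.001, -1.0, -0.001], [-0.005, 0.001, -1.0]]
wrist_force: [-4.1, 0.5, 8.6]
gripper_width: 0.163
gripper_force: 30.0
```

Request:
drive_tool(
  rows=[
    [12, 7.04, 5.4, 0, 0, 0, 0],
    [12, 5.4, 7.04, 0, 0, 0, 0],
    [12, 3.4, 8.2, 0, 0, 0, 0],
    [12, 1.16, 8.8, 0, 0, 0, 0],
    [12, -0.8, 5.5, 0, 0, 0, 0],
  ],
)

```text
time_s: 14.0
tcp_pos: [0.7002, -0.0045, 0.1296]
ee_rot: [[1.0, 0.0, -0.002], [0.0, -1.0, -0.002], [-0.002, 0.002, -1.0]]
wrist_force: [0.6, -2.5, 6.2]
gripper_width: 0.16
gripper_force: 30.0
```

Request:
drive_tool(
  rows=[
    [12, -0.36, 3.3, 0, 0, 0, 0],
    [12, 0, 0, 0, 0, 0, 0],
    [12, 0, 0, 0, 0, 0, 0],
    [12, 0, 0, 0, 0, 0, 0],
  ],
)

```text
time_s: 14.33
tcp_pos: [0.6994, -0.0007, 0.1296]
ee_rot: [[1.0, 0.0, -0.002], [0.0, -1.0, -0.001], [-0.002, 0.001, -1.0]]
wrist_force: [-0.2, -0.2, 6.6]
gripper_width: 0.16
gripper_force: 30.0
```

Request:
drive_tool(
  rows=[
    [12, -0.8, 2.4, 0, 0, 0, 0],
    [12, -1.1, 2.4, 0, 0, 0, 0],
    [12, -0.9, 1.7, 0, 0, 0, 0],
    [12, 0, 0, 0, 0, 0, 0],
    [12, 0, 0, 0, 0, 0, 0],
  ],
)

```text
time_s: 14.75
tcp_pos: [0.6969, 0.006, 0.1297]
ee_rot: [[1.0, 0.0, -0.0], [0.0, -1.0, -0.001], [-0.0, 0.001, -1.0]]
wrist_force: [1.6, -1.1, 5.4]
gripper_width: 0.162
gripper_force: 30.0
```

```bash
python3 - <<'E'
from h import *
s=sense(); d=s['tcp_pos'][:2]-[.6664,-.0095]; print('alpha',np.degrees(np.arctan2(-d[1],d[0])),s['tcp_pos'],s['wrist_force'])
p=capture('wrist'); cv2.imwrite('pics/w3.png',cv2.resize(p['frame'][100:300,130:390,::-1],(780,600),interpolation=cv2.INTER_CUBIC))
E
```

```text
alpha -26.9987219305155 [0.69687619 0.00602754 0.12965571] [ 1.62129906 -1.14618318  5.39204664]
```

View pics/w3.png

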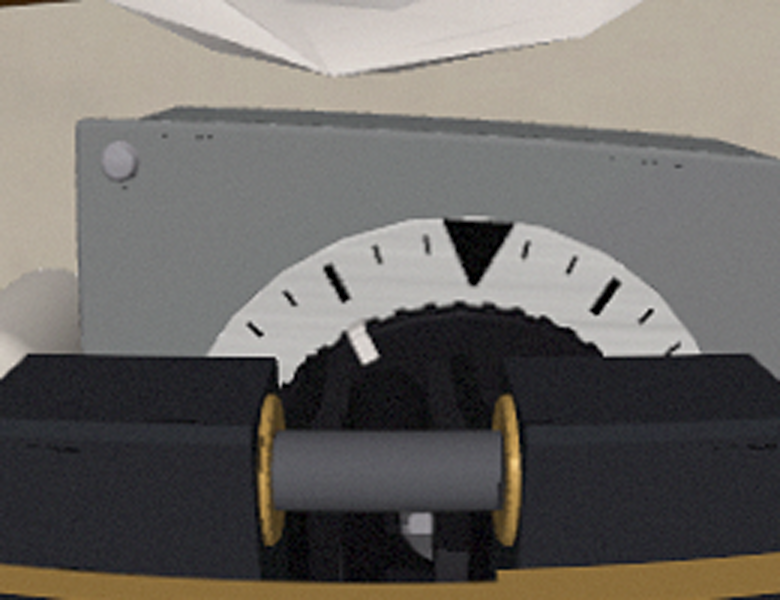

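The pointer at (360,342) lines up with the 11 mark at (337,283). Next I'll turn clockwise, quickly up to about 2, then slowly by feel.

Request:
drive_tool(
  rows=[
    [12, 2.64, -6.9, 0, 0, 0, 0],
    [12, 1.16, -8.8, 0, 0, 0, 0],
    [12, -1.16, -8.8, 0, 0, 0, 0],
    [12, -3.4, -8.2, 0, 0, 0, 0],
    [12, -5.4, -7.04, 0, 0, 0, 0],
  ],
)

```text
time_s: 15.22
tcp_pos: [0.6911, -0.033, 0.1297]
ee_rot: [[1.0, 0.0, 0.001], [0.0, -1.0, 0.001], [0.001, -0.001, -1.0]]
wrist_force: [0.6, 3.2, 5.6]
gripper_width: 0.162
gripper_force: 30.0
```

Request:
drive_tool(
  rows=[
    [12, -3.9, -3.2, 0, 0, 0, 0],
    [12, -3.14, -2.2, 0, 0, 0, 0],
    [12, 0, 0, 0, 0, 0, 0],
  ],
)

```text
time_s: 15.47
tcp_pos: [0.683, -0.0391, 0.1297]
ee_rot: [[1.0, -0.0, -0.001], [-0.0, -1.0, -0.0], [-0.001, 0.0, -1.0]]
wrist_force: [-0.1, -0.4, 5.4]
gripper_width: 0.165
gripper_force: 30.0
```

Request:
drive_tool(
  rows=[
    [12, -1.04, -0.58, 0, 0, 0, 0],
    [12, -1.06, -0.54, 0, 0, 0, 0],
    [12, -1.07, -0.5, 0, 0, 0, 0],
    [12, -1.09, -0.46, 0, 0, 0, 0],
    [12, -1.11, -0.43, 0, 0, 0, 0],
  ],
)

```text
time_s: 15.88
tcp_pos: [0.6782, -0.0412, 0.1297]
ee_rot: [[1.0, 0.001, 0.0], [0.001, -1.0, -0.001], [0.0, 0.001, -1.0]]
wrist_force: [2.2, -0.7, 5.9]
gripper_width: 0.165
gripper_force: 30.0
```

```bash
python3 -c "
import numpy as np
for a in range(70,240,10):
    t=np.radians(np.arange(a,a+11,2)); P=34*np.c_[np.cos(t),-np.sin(t)]; print(a,np.round(np.diff(P,axis=0),2).tolist(), 't',np.round([-np.sin(t[-1]),-np.cos(t[-1])],2))
"
```

```text
70 [[-1.12, -0.39], [-1.13, -0.35], [-1.15, -0.31], [-1.16, -0.27], [-1.16, -0.23]] t [-0.98 -0.17]
80 [[-1.17, -0.19], [-1.18, -0.14], [-1.18, -0.1], [-1.19, -0.06], [-1.19, -0.02]] t [-1. -0.]
90 [[-1.19, 0.02], [-1.19, 0.06], [-1.18, 0.1], [-1.18, 0.14], [-1.17, 0.19]] t [-0.98  0.17]
100 [[-1.16, 0.23], [-1.16, 0.27], [-1.15, 0.31], [-1.13, 0.35], [-1.12, 0.39]] t [-0.94  0.34]
110 [[-1.11, 0.43], [-1.09, 0.46], [-1.08, 0.5], [-1.06, 0.54], [-1.04, 0.58]] t [-0.87  0.5 ]
120 [[-1.02, 0.61], [-1.0, 0.65], [-0.97, 0.68], [-0.95, 0.71], [-0.92, 0.75]] t [-0.77  0.64]
130 [[-0.9, 0.78], [-0.87, 0.81], [-0.84, 0.84], [-0.81, 0.87], [-0.78, 0.9]] t [-0.64  0.77]
140 [[-0.75, 0.92], [-0.71, 0.95], [-0.68, 0.97], [-0.65, 1.0], [-0.61, 1.02]] t [-0.5   0.87]
150 [[-0.58, 1.04], [-0.54, 1.06], [-0.5, 1.08], [-0.46, 1.09], [-0.43, 1.11]] t [-0.34  0.94]
160 [[-0.39, 1.12], [-0.35, 1.13], [-0.31, 1.15], [-0.27, 1.16], [-0.23, 1.16]] t [-0.17  0.98]
170 [[-0.19, 1.17], [-0.14, 1.18], [-0.1, 1.18], [-0.06, 1.19], [-0.02, 1.19]] t [-0.  1.]
180 [[0.02, 1.19], [0.06, 1.19], [0.1, 1.18], [0.14, 1.18], [0.19, 1.17]] t [0.17 0.98]
190 [[0.23, 1.16], [0.27, 1.16], [0.31, 1.15], [0.35, 1.13], [0.39, 1.12]] t [0.34 0.94]
200 [[0.43, 1.11], [0.46, 1.09], [0.5, 1.08], [0.54, 1.06], [0.58, 1.04]] t [0.5  0.87]
210 [[0.61, 1.02], [0.65, 1.0], [0.68, 0.97], [0.71, 0.95], [0.75, 0.92]] t [0.64 0.77]
220 [[0.78, 0.9], [0.81, 0.87], [0.84, 0.84], [0.87, 0.81], [0.9, 0.78]] t [0.77 0.64]
230 [[0.92, 0.75], [0.95, 0.71], [0.97, 0.68], [1.0, 0.65], [1.02, 0.61]] t [0.87 0.5 ]
```

Request:
drive_tool(
  rows=[
    [12, -1.12, -0.39, 0, 0, 0, 0],
    [12, -1.14, -0.35, 0, 0, 0, 0],
    [12, -1.15, -0.31, 0, 0, 0, 0],
    [12, -1.16, -0.27, 0, 0, 0, 0],
    [12, -1.16, -0.23, 0, 0, 0, 0],
  ],
)

```text
time_s: 16.3
tcp_pos: [0.6723, -0.0428, 0.1297]
ee_rot: [[1.0, 0.0, 0.0], [0.0, -1.0, -0.0], [0.0, 0.0, -1.0]]
wrist_force: [2.8, -2.3, 5.0]
gripper_width: 0.161
gripper_force: 30.0
```

Request:
drive_tool(
  rows=[
    [12, -1.17, -0.3, 0, 0, 0, 0],
    [12, -1.18, -0.24, 0, 0, 0, 0],
    [12, -1.18, -0.1, 0, 0, 0, 0],
    [12, -1.19, -0.06, 0, 0, 0, 0],
    [12, -1.19, -0.02, 0, 0, 0, 0],
  ],
)

```text
time_s: 16.72
tcp_pos: [0.6656, -0.0433, 0.1296]
ee_rot: [[1.0, 0.0, -0.002], [0.0, -1.0, -0.0], [-0.002, 0.0, -1.0]]
wrist_force: [0.5, -1.1, 6.8]
gripper_width: 0.161
gripper_force: 30.0
```

Request:
drive_tool(
  rows=[
    [12, -1.19, 0.02, 0, 0, 0, 0],
    [12, -1.19, 0.06, 0, 0, 0, 0],
  ],
)

```text
time_s: 16.88
tcp_pos: [0.6633, -0.0432, 0.1296]
ee_rot: [[1.0, 0.0, -0.002], [0.0, -1.0, -0.0], [-0.002, 0.0, -1.0]]
wrist_force: [-0.0, -0.4, 7.0]
gripper_width: 0.159
gripper_force: 30.0
```

Request:
drive_tool(
  rows=[
    [12, -1.18, 0.1, 0, 0, 0, 0],
  ],
)

```text
time_s: 16.97
tcp_pos: [0.6621, -0.0431, 0.1296]
ee_rot: [[1.0, 0.0, -0.001], [0.0, -1.0, -0.0], [-0.001, 0.0, -1.0]]
wrist_force: [0.6, -1.2, 5.9]
gripper_width: 0.162
gripper_force: 30.0
```

Request:
drive_tool(
  rows=[
    [12, -1.18, 0.14, 0, 0, 0, 0],
  ],
)

```text
time_s: 17.05
tcp_pos: [0.6609, -0.0428, 0.1296]
ee_rot: [[1.0, 0.0, -0.001], [0.0, -1.0, -0.0], [-0.001, 0.0, -1.0]]
wrist_force: [0.5, -0.8, 6.4]
gripper_width: 0.16
gripper_force: 30.0
```

Request:
drive_tool(
  rows=[
    [12, -1.17, 0.19, 0, 0, 0, 0],
  ],
)

```text
time_s: 17.13
tcp_pos: [0.6598, -0.0426, 0.1297]
ee_rot: [[1.0, 0.0, -0.001], [0.0, -1.0, -0.0], [-0.001, 0.0, -1.0]]
wrist_force: [0.9, -1.2, 5.0]
gripper_width: 0.164
gripper_force: 30.0
```

Request:
drive_tool(
  rows=[
    [12, -1.16, 0.23, 0, 0, 0, 0],
    [12, -1.16, 0.27, 0, 0, 0, 0],
  ],
)

```text
time_s: 17.3
tcp_pos: [0.6575, -0.0421, 0.1296]
ee_rot: [[1.0, 0.0, -0.001], [0.0, -1.0, -0.0], [-0.001, 0.0, -1.0]]
wrist_force: [0.4, -1.4, 6.5]
gripper_width: 0.163
gripper_force: 30.0
```

Request:
drive_tool(
  rows=[
    [12, -1.15, 0.31, 0, 0, 0, 0],
    [12, -1.13, 0.35, 0, 0, 0, 0],
  ],
)

```text
time_s: 17.47
tcp_pos: [0.6552, -0.0414, 0.1296]
ee_rot: [[1.0, 0.0, -0.001], [0.0, -1.0, 0.0], [-0.001, -0.0, -1.0]]
wrist_force: [1.5, -1.8, 6.8]
gripper_width: 0.16
gripper_force: 30.0
```

Request:
drive_tool(
  rows=[
    [12, -1.12, 0.39, 0, 0, 0, 0],
    [12, -1.11, 0.43, 0, 0, 0, 0],
  ],
)

```text
time_s: 17.63
tcp_pos: [0.653, -0.0406, 0.1296]
ee_rot: [[1.0, 0.0, -0.001], [0.0, -1.0, 0.0], [-0.001, -0.0, -1.0]]
wrist_force: [1.1, -0.2, 6.0]
gripper_width: 0.159
gripper_force: 30.0
```

Request:
drive_tool(
  rows=[
    [12, -1.09, 0.46, 0, 0, 0, 0],
    [12, -1.08, 0.5, 0, 0, 0, 0],
  ],
)

```text
time_s: 17.8
tcp_pos: [0.6512, -0.0397, 0.1296]
ee_rot: [[1.0, 0.001, -0.0], [0.001, -1.0, -0.0], [-0.0, 0.0, -1.0]]
wrist_force: [1.9, -1.0, 4.7]
gripper_width: 0.163
gripper_force: 30.0
```

Request:
drive_tool(
  rows=[
    [12, -1.06, 0.54, 0, 0, 0, 0],
    [12, -1.04, 0.58, 0, 0, 0, 0],
  ],
)

```text
time_s: 17.97
tcp_pos: [0.6492, -0.0386, 0.1297]
ee_rot: [[1.0, 0.0, -0.0], [0.0, -1.0, -0.0], [-0.0, 0.0, -1.0]]
wrist_force: [1.7, -2.0, 5.7]
gripper_width: 0.163
gripper_force: 30.0
```

Request:
drive_tool(
  rows=[
    [12, -1.02, 0.61, 0, 0, 0, 0],
    [12, -1.0, 0.65, 0, 0, 0, 0],
  ],
)

```text
time_s: 18.13
tcp_pos: [0.6473, -0.0374, 0.1296]
ee_rot: [[1.0, 0.001, 0.0], [0.001, -1.0, -0.0], [0.0, 0.0, -1.0]]
wrist_force: [3.3, -2.0, 4.4]
gripper_width: 0.16
gripper_force: 30.0
```

Request:
drive_tool(
  rows=[
    [12, -0.97, 0.68, 0, 0, 0, 0],
  ],
)

```text
time_s: 18.22
tcp_pos: [0.6464, -0.0367, 0.1296]
ee_rot: [[1.0, 0.0, 0.0], [0.0, -1.0, -0.0], [0.0, 0.0, -1.0]]
wrist_force: [1.8, -1.4, 4.8]
gripper_width: 0.167
gripper_force: 30.0
```

Request:
drive_tool(
  rows=[
    [12, -0.95, 0.71, 0, 0, 0, 0],
  ],
)

```text
time_s: 18.3
tcp_pos: [0.6455, -0.036, 0.1297]
ee_rot: [[1.0, 0.0, 0.0], [0.0, -1.0, -0.0], [0.0, 0.0, -1.0]]
wrist_force: [1.5, -1.8, 4.5]
gripper_width: 0.161
gripper_force: 30.0
```

Request:
drive_tool(
  rows=[
    [12, -0.92, 0.75, 0, 0, 0, 0],
  ],
)

```text
time_s: 18.38
tcp_pos: [0.6445, -0.0352, 0.1297]
ee_rot: [[1.0, 0.0, 0.0], [0.0, -1.0, -0.0], [0.0, 0.0, -1.0]]
wrist_force: [2.5, -2.0, 4.9]
gripper_width: 0.162
gripper_force: 30.0
```

Request:
drive_tool(
  rows=[
    [12, -0.46, 0.38, 0, 0, 0, 0],
  ],
)

```text
time_s: 18.47
tcp_pos: [0.6441, -0.0349, 0.1297]
ee_rot: [[1.0, 0.001, 0.0], [0.001, -1.0, -0.0], [0.0, 0.0, -1.0]]
wrist_force: [3.4, -2.2, 3.9]
gripper_width: 0.156
gripper_force: 30.0
```

Request:
drive_tool(
  rows=[
    [12, -0.45, 0.39, 0, 0, 0, 0],
  ],
)

```text
time_s: 18.55
tcp_pos: [0.6437, -0.0345, 0.1297]
ee_rot: [[1.0, 0.001, 0.0], [0.001, -1.0, -0.0], [0.0, 0.0, -1.0]]
wrist_force: [3.1, -2.0, 4.0]
gripper_width: 0.161
gripper_force: 30.0
```

Request:
drive_tool(
  rows=[
    [12, -0.44, 0.4, 0, 0, 0, 0],
  ],
)

```text
time_s: 18.63
tcp_pos: [0.6433, -0.0341, 0.1297]
ee_rot: [[1.0, 0.0, 0.0], [0.0, -1.0, -0.0], [0.0, 0.0, -1.0]]
wrist_force: [3.2, -2.4, 5.1]
gripper_width: 0.161
gripper_force: 30.0
```

Request:
drive_tool(
  rows=[
    [12, -0.43, 0.41, 0, 0, 0, 0],
  ],
)

```text
time_s: 18.72
tcp_pos: [0.6429, -0.0337, 0.1296]
ee_rot: [[1.0, 0.0, 0.0], [0.0, -1.0, -0.0], [0.0, 0.0, -1.0]]
wrist_force: [3.0, -3.3, 4.7]
gripper_width: 0.164
gripper_force: 30.0
```

Request:
drive_tool(
  rows=[
    [12, -0.42, 0.42, 0, 0, 0, 0],
  ],
)

```text
time_s: 18.8
tcp_pos: [0.6424, -0.0333, 0.1297]
ee_rot: [[1.0, 0.0, 0.0], [0.0, -1.0, -0.0], [0.0, 0.0, -1.0]]
wrist_force: [2.9, -1.9, 4.2]
gripper_width: 0.16
gripper_force: 30.0
```

Request:
drive_tool(
  rows=[
    [12, -0.42, 0.42, 0, 0, 0, 0],
  ],
)

```text
time_s: 18.88
tcp_pos: [0.642, -0.0329, 0.1296]
ee_rot: [[1.0, 0.0, 0.0], [0.0, -1.0, -0.0], [0.0, 0.0, -1.0]]
wrist_force: [2.2, -2.9, 5.1]
gripper_width: 0.164
gripper_force: 30.0
```

Request:
drive_tool(
  rows=[
    [12, -0.41, 0.43, 0, 0, 0, 0],
  ],
)

```text
time_s: 18.97
tcp_pos: [0.6416, -0.0325, 0.1297]
ee_rot: [[1.0, 0.0, 0.0], [0.0, -1.0, -0.0], [0.0, 0.0, -1.0]]
wrist_force: [3.5, -2.1, 5.0]
gripper_width: 0.162
gripper_force: 30.0
```

Request:
drive_tool(
  rows=[
    [12, -0.4, 0.44, 0, 0, 0, 0],
  ],
)

```text
time_s: 19.05
tcp_pos: [0.6412, -0.032, 0.1296]
ee_rot: [[1.0, 0.0, 0.0], [0.0, -1.0, -0.0], [0.0, 0.0, -1.0]]
wrist_force: [3.3, -2.8, 4.5]
gripper_width: 0.162
gripper_force: 30.0
```

Request:
drive_tool(
  rows=[
    [12, -0.4, 0.44, 0, 0, 0, 0],
  ],
)

```text
time_s: 19.13
tcp_pos: [0.6408, -0.0316, 0.1296]
ee_rot: [[1.0, 0.0, 0.0], [0.0, -1.0, -0.0], [0.0, 0.0, -1.0]]
wrist_force: [3.3, -2.0, 5.4]
gripper_width: 0.163
gripper_force: 30.0
```

Request:
drive_tool(
  rows=[
    [12, -0.39, 0.45, 0, 0, 0, 0],
  ],
)

```text
time_s: 19.22
tcp_pos: [0.6405, -0.0312, 0.1296]
ee_rot: [[1.0, 0.001, 0.001], [0.001, -1.0, -0.0], [0.001, 0.0, -1.0]]
wrist_force: [3.6, -4.0, 4.8]
gripper_width: 0.161
gripper_force: 30.0
```

Request:
drive_tool(
  rows=[
    [12, -0.38, 0.46, 0, 0, 0, 0],
  ],
)

```text
time_s: 19.3
tcp_pos: [0.6402, -0.0308, 0.1296]
ee_rot: [[1.0, 0.0, 0.001], [0.0, -1.0, -0.0], [0.001, 0.0, -1.0]]
wrist_force: [3.8, -3.9, 4.0]
gripper_width: 0.164
gripper_force: 30.0
```

Request:
drive_tool(
  rows=[
    [12, -0.37, 0.46, 0, 0, 0, 0],
  ],
)

```text
time_s: 19.38
tcp_pos: [0.6399, -0.0305, 0.1296]
ee_rot: [[1.0, 0.0, 0.001], [0.0, -1.0, -0.001], [0.001, 0.001, -1.0]]
wrist_force: [5.1, -4.8, 4.0]
gripper_width: 0.16
gripper_force: 30.0
```

Request:
drive_tool(
  rows=[
    [12, -0.3, 0.38, 0, 0, 0, 0],
    [12, 0, 0, 0, 0, 0, 0],
  ],
)

```text
time_s: 19.55
tcp_pos: [0.6397, -0.0302, 0.1297]
ee_rot: [[1.0, 0.0, 0.001], [0.0, -1.0, -0.001], [0.001, 0.001, -1.0]]
wrist_force: [4.5, -4.0, 3.9]
gripper_width: 0.16
gripper_force: 30.0
```

Request:
drive_tool(
  rows=[
    [12, -0.3, 0.39, 0, 0, 0, 0],
    [12, 0, 0, 0, 0, 0, 0],
  ],
)

```text
time_s: 19.72
tcp_pos: [0.6395, -0.0299, 0.1297]
ee_rot: [[1.0, 0.0, 0.001], [0.0, -1.0, -0.001], [0.001, 0.001, -1.0]]
wrist_force: [4.8, -4.6, 4.7]
gripper_width: 0.163
gripper_force: 30.0
```

Request:
drive_tool(
  rows=[
    [12, -0.36, 0.48, 0, 0, 0, 0],
    [12, 0, 0, 0, 0, 0, 0],
  ],
)

```text
time_s: 19.88
tcp_pos: [0.6393, -0.0296, 0.1297]
ee_rot: [[1.0, 0.0, 0.002], [0.0, -1.0, -0.001], [0.002, 0.001, -1.0]]
wrist_force: [3.9, -5.3, 3.9]
gripper_width: 0.164
gripper_force: 30.0
```

Request:
drive_tool(
  rows=[
    [12, -0.36, 0.48, 0, 0, 0, 0],
    [12, 0, 0, 0, 0, 0, 0],
  ],
)

```text
time_s: 20.05
tcp_pos: [0.639, -0.0292, 0.1297]
ee_rot: [[1.0, 0.001, 0.002], [0.001, -1.0, -0.001], [0.002, 0.001, -1.0]]
wrist_force: [5.4, -5.7, 4.0]
gripper_width: 0.163
gripper_force: 30.0
```

Request:
drive_tool(
  rows=[
    [12, -0.35, 0.48, 0, 0, 0, 0],
    [12, 0, 0, 0, 0, 0, 0],
  ],
)

```text
time_s: 20.22
tcp_pos: [0.6388, -0.0289, 0.1297]
ee_rot: [[1.0, 0.0, 0.002], [0.0, -1.0, -0.001], [0.002, 0.001, -1.0]]
wrist_force: [6.4, -6.3, 4.4]
gripper_width: 0.162
gripper_force: 30.0
```

The force has risen steadily to 9 N while the knob has nearly stopped, so it is against the stop. I'll ease off a little, let go and lift.

Request:
drive_tool(
  rows=[
    [12, 0.6, -0.8, 0, 0, 0, 0],
    [12, 0.5, -0.7, 0, 0, 0, 0],
    [12, 0, 0, 0, 0, 0, 0],
  ],
)

```text
time_s: 20.47
tcp_pos: [0.6394, -0.0297, 0.1297]
ee_rot: [[1.0, 0.0, 0.001], [0.0, -1.0, -0.0], [0.001, 0.0, -1.0]]
wrist_force: [3.5, -4.9, 5.1]
gripper_width: 0.161
gripper_force: 30.0
```

Request:
drive_tool(
  rows=[
    [40, 0, 0, 0, 0, 0, 0],
    [50, 0, 0, 0, 0, 0, 0],
    [50, 0, 0, 0, 0, 0, 0],
    [50, 0, 0, 0, 0, 0, 0],
    [50, 0, 0, 0, 0, 0, 0],
  ],
)

```text
time_s: 20.88
tcp_pos: [0.6378, -0.0289, 0.1283]
ee_rot: [[1.0, 0.0, -0.003], [0.0, -1.0, 0.0], [-0.003, -0.0, -1.0]]
wrist_force: [0.1, 0.5, -0.4]
gripper_width: 0.448
gripper_force: 0.0
```

Request:
drive_tool(
  rows=[
    [50, 0, 0, 10, 0, 0, 0],
    [50, 0, 0, 25, 0, 0, 0],
    [50, 0, 0, 25, 0, 0, 0],
    [50, 0, 0, 0, 0, 0, 0],
  ],
)

```text
time_s: 21.22
tcp_pos: [0.642, -0.0292, 0.1961]
ee_rot: [[1.0, 0.002, 0.011], [0.002, -1.0, 0.0], [0.011, -0.0, -1.0]]
wrist_force: [1.1, 0.8, 0.5]
gripper_width: 0.501
gripper_force: 0.0
```

Request:
drive_tool(
  rows=[
    [50, -28, 6.5, 0, 0, 0, -0.012],
    [50, -28, 6.5, 0, 0, 0, -0.012],
    [50, -28, 6.5, 0, 0, 0, -0.012],
    [50, -20, 5, 0, 0, 0, -0.012],
    [50, -8, 2, 0, 0, 0, 0],
  ],
)

```text
time_s: 21.63
tcp_pos: [0.5242, -0.0025, 0.1903]
ee_rot: [[0.999, -0.047, -0.001], [-0.047, -0.999, 0.001], [-0.001, -0.001, -1.0]]
wrist_force: [0.4, -0.9, 0.6]
gripper_width: 0.498
gripper_force: 0.0
```

Request:
drive_tool(
  rows=[
    [50, 0, 0, 0, 0, 0, 0],
    [50, 0, 0, 0, 0, 0, 0],
    [50, 0, 0, 0, 0, 0, 0],
  ],
)

```text
time_s: 21.88
tcp_pos: [0.5283, -0.0028, 0.1899]
ee_rot: [[0.999, -0.047, 0.001], [-0.047, -0.999, 0.0], [0.001, -0.0, -1.0]]
wrist_force: [-0.4, -0.6, -0.0]
gripper_width: 0.501
gripper_force: 0.0
```

```bash
python3 - <<'E'
from h import *
np.set_printoptions(precision=4,suppress=True)
s=sense(); p=capture('wrist'); print(s['tcp_pos'],s['wrist_force'],s['gripper_width'])
for r in search_frame('pull_center',p)[:2]: print(r['p'],r['xy'],wpt(p,s,*r['xy'],.07))
cv2.imwrite('pics/w4.png',cv2.resize(p['frame'][:,:,::-1],(768,576),interpolation=cv2.INTER_CUBIC))
E
```

```text
[ 0.5283 -0.0028  0.1899] [-0.3685 -0.5525 -0.0355] 0.5014519002754628
0.89 [259.0, 174.1] [ 0.5459 -0.0042  0.07  ]
0.56 [258.7, 80.3] [ 0.6293 -0.008   0.07  ]
```

View pics/w4.png

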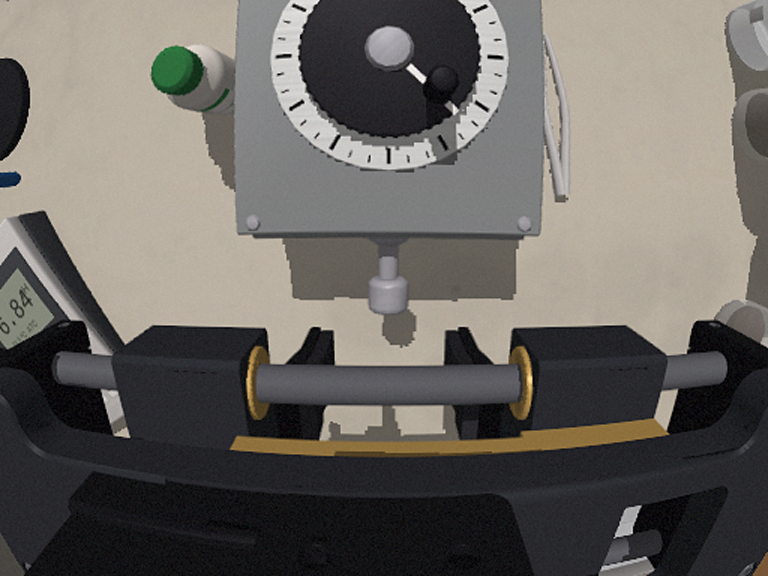

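The drawer knob's head is at (388,293), centred between the fingers, and the pointer reads about 4:30. I'll go down and pinch the head.

Request:
drive_tool(
  rows=[
    [50, -1, 0, -30, 0, 0, 0],
    [50, 0, 0, -34, 0, 0, 0],
    [50, 0, 0, -34, 0, 0, 0],
    [50, 0, 0, -20, 0, 0, 0],
    [50, 0, 0, -9, 0, 0, 0],
  ],
)

```text
time_s: 22.4
tcp_pos: [0.5245, -0.0036, 0.0589]
ee_rot: [[0.999, -0.049, -0.006], [-0.049, -0.999, -0.002], [-0.006, 0.002, -1.0]]
wrist_force: [-0.3, -0.1, 0.4]
gripper_width: 0.499
gripper_force: 0.0
```

Request:
drive_tool(
  rows=[
    [50, 0, 0, 0, 0, 0, 0],
    [50, 0, 0, 0, 0, 0, 0],
    [30, 0, 0, 0, 0, 0, 0],
    [24, 0, 0, 0, 0, 0, 0],
    [24, 0, 0, 0, 0, 0, 0],
  ],
)

```text
time_s: 22.82
tcp_pos: [0.5269, -0.0026, 0.064]
ee_rot: [[0.999, -0.047, 0.003], [-0.047, -0.999, 0.001], [0.003, -0.001, -1.0]]
wrist_force: [0.6, -0.5, 0.1]
gripper_width: 0.354
gripper_force: 0.0
```

Request:
drive_tool(
  rows=[
    [24, 0, 0, 0, 0, 0, 0],
    [24, 0, 0, 0, 0, 0, 0],
    [24, 0, 0, 0, 0, 0, 0],
  ],
)

```text
time_s: 23.07
tcp_pos: [0.5268, -0.0021, 0.0637]
ee_rot: [[0.999, -0.047, 0.003], [-0.047, -0.999, 0.001], [0.002, -0.001, -1.0]]
wrist_force: [-2.0, 4.3, 6.0]
gripper_width: 0.289
gripper_force: 30.0
```

Request:
drive_tool(
  rows=[
    [24, -1, 0.05, 0, 0, 0, 0],
    [24, -1, 0.05, 0, 0, 0, 0],
    [24, -1, 0.05, 0, 0, 0, 0],
    [24, -1, 0.05, 0, 0, 0, 0],
  ],
)

```text
time_s: 23.4
tcp_pos: [0.524, -0.002, 0.0637]
ee_rot: [[0.999, -0.047, 0.005], [-0.047, -0.999, 0.001], [0.005, -0.001, -1.0]]
wrist_force: [1.9, 4.2, 6.3]
gripper_width: 0.285
gripper_force: 30.0
```

Request:
drive_tool(
  rows=[
    [24, -0.7, 0.04, 0, 0, 0, 0],
    [24, -0.7, 0.04, 0, 0, 0, 0],
    [24, 0, 0, 0, 0, 0, 0],
  ],
)

```text
time_s: 23.65
tcp_pos: [0.5224, -0.0019, 0.0637]
ee_rot: [[0.999, -0.047, 0.005], [-0.047, -0.999, 0.001], [0.005, -0.001, -1.0]]
wrist_force: [2.1, 4.6, 6.3]
gripper_width: 0.288
gripper_force: 30.0
```

It moved 4.4 mm at 2 N, so the drawer is free. I'll carry on gently.

Request:
drive_tool(
  rows=[
    [24, -1.5, 0.07, 0, 0, 0, 0],
    [24, -1.5, 0.07, 0, 0, 0, 0],
    [24, -1.5, 0.07, 0, 0, 0, 0],
    [24, 0, 0, 0, 0, 0, 0],
  ],
)

```text
time_s: 23.98
tcp_pos: [0.5178, -0.0017, 0.0636]
ee_rot: [[0.999, -0.047, 0.004], [-0.047, -0.999, 0.001], [0.004, -0.001, -1.0]]
wrist_force: [1.9, 5.0, 6.6]
gripper_width: 0.29
gripper_force: 30.0
```

Request:
drive_tool(
  rows=[
    [24, -3, 0.15, 0, 0, 0, 0],
    [24, -4.5, 0.22, 0, 0, 0, 0],
    [24, -4.5, 0.22, 0, 0, 0, 0],
    [24, -4.5, 0.22, 0, 0, 0, 0],
    [24, -4.5, 0.22, 0, 0, 0, 0],
  ],
)

```text
time_s: 24.4
tcp_pos: [0.4972, -0.0005, 0.0637]
ee_rot: [[0.999, -0.047, 0.005], [-0.047, -0.999, 0.001], [0.005, -0.002, -1.0]]
wrist_force: [2.1, 4.8, 6.3]
gripper_width: 0.287
gripper_force: 30.0
```

Request:
drive_tool(
  rows=[
    [24, -4.5, 0.22, 0, 0, 0, 0],
    [24, -4.5, 0.22, 0, 0, 0, 0],
    [24, -4.5, 0.22, 0, 0, 0, 0],
    [24, -4.5, 0.22, 0, 0, 0, 0],
    [24, -4, 0.2, 0, 0, 0, 0],
  ],
)

```text
time_s: 24.82
tcp_pos: [0.4752, 0.0006, 0.0636]
ee_rot: [[0.999, -0.047, 0.005], [-0.047, -0.999, 0.001], [0.005, -0.002, -1.0]]
wrist_force: [2.6, 4.6, 5.4]
gripper_width: 0.288
gripper_force: 30.0
```

Request:
drive_tool(
  rows=[
    [24, -3, 0.15, 0, 0, 0, 0],
    [24, -2.5, 0.12, 0, 0, 0, 0],
    [24, -2, 0.1, 0, 0, 0, 0],
    [24, -1, 0.05, 0, 0, 0, 0],
    [24, 0, 0, 0, 0, 0, 0],
  ],
)

```text
time_s: 25.23
tcp_pos: [0.4668, 0.001, 0.0636]
ee_rot: [[0.999, -0.047, 0.005], [-0.047, -0.999, 0.002], [0.005, -0.002, -1.0]]
wrist_force: [1.4, 4.6, 6.9]
gripper_width: 0.286
gripper_force: 30.0
```

Request:
drive_tool(
  rows=[
    [24, -1, 0.05, 0, 0, 0, 0],
    [24, -0.5, 0, 0, 0, 0, 0],
    [24, 0, 0, 0, 0, 0, 0],
  ],
)

```text
time_s: 25.48
tcp_pos: [0.4667, 0.0011, 0.0637]
ee_rot: [[0.999, -0.046, 0.008], [-0.046, -0.999, 0.002], [0.008, -0.002, -1.0]]
wrist_force: [5.9, 2.9, 2.1]
gripper_width: 0.288
gripper_force: 30.0
```

Request:
drive_tool(
  rows=[
    [40, 0, 0, 0, 0, 0, 0],
    [55, 0, 0, 0, 0, 0, 0],
    [55, 0, 0, 0, 0, 0, 0],
    [55, 0, 0, 0, 0, 0, 0],
    [55, 0, 0, 0, 0, 0, 0],
  ],
)

```text
time_s: 25.9
tcp_pos: [0.462, -0.0003, 0.062]
ee_rot: [[0.999, -0.048, -0.002], [-0.048, -0.999, -0.001], [-0.002, 0.001, -1.0]]
wrist_force: [-0.3, -0.4, 0.6]
gripper_width: 0.526
gripper_force: 0.0
```

Request:
drive_tool(
  rows=[
    [55, 0, 0, 10, 0, 0, 0],
    [55, 0, 0, 30, 0, 0, 0],
    [55, 0, 0, 40, 0, 0, 0],
    [55, 0, 0, 40, 0, 0, 0],
    [55, 0, 0, 30, 0, 0, 0],
  ],
)

```text
time_s: 26.32
tcp_pos: [0.4632, -0.0, 0.2154]
ee_rot: [[0.999, -0.047, 0.002], [-0.047, -0.999, 0.0], [0.002, -0.0, -1.0]]
wrist_force: [0.1, 0.2, 0.5]
gripper_width: 0.548
gripper_force: 0.0
```

Request:
drive_tool(
  rows=[
    [55, 0, 0, 15, 0, 0, 0],
    [55, 0, 0, 0, 0, 0, 0],
    [55, 0, 0, 0, 0, 0, 0],
  ],
)

```text
time_s: 26.57
tcp_pos: [0.4627, 0.0001, 0.2277]
ee_rot: [[0.999, -0.048, 0.0], [-0.048, -0.999, 0.001], [0.0, -0.001, -1.0]]
wrist_force: [0.0, -0.4, -1.2]
gripper_width: 0.549
gripper_force: 0.0
```

```bash
python3 - <<'E'
from h import *
s=sense(); p=capture('wrist'); print(s['tcp_pos'],s['wrist_force'])
cv2.imwrite('pics/w5.png',p['frame'][:,:,::-1])
E
```

```text
[4.62662644e-01 1.47726455e-04 2.27706956e-01] [ 0.04648479 -0.44180789 -1.17002906]
```

View pics/w5.png

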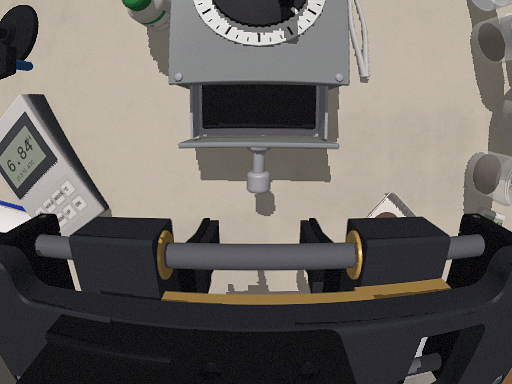

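The drawer stands fully out, with its front at row 145 and the knob at (258,182). The fingers are clear of it and the bystanders are in place.

```bash
python3 -c "from station import finish_job; print(finish_job())"
```

```text
the job is handed in; nothing more can be done
None
```

The box is unlocked and the drawer pulled out to its end stop (about 60 mm by arm travel), with the gripper clear and the job handed in at about 27 s; the judge returned no verdict.

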